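Show two sides of a seed dish to the inspection camera

ROBOT

A 6-joint arm with a two-finger parallel gripper is mounted at the origin on the work surface. World frame = base frame: x ahead of the robot, y to its left, z up, the work surface at z = 0. Lengths are in m, angles in degrees, forces in N, time in s.
With the tool pointing down it reaches from about 0.4 to 0.825 m from the base axis. Payload 7 kg.
Tool frame: the origin (TCP) lies midway between the tips of the shut fingers; the grasp point (between the pads) lies 19 mm behind it; z points along the fingers, y is the direction in which the jaws open and shut (so a half turn about z gives the same grasp; the last joint's range is limited). The gripper opens to 88 mm and grips with 3 to 60 N. Pads are 19 mm wide; open, the fingers measure 130 mm over their backs; the gripper's body (78 mm by 193 mm) begins 47 mm behind the grasp point.
Start: joints at [79.532, 20.546, 0.682, 0, -70.136, -16.507], TCP at [0.306, 0.602, 0.188] pointing down, gripper open.
Joint ranges: [-176.03, 176.03], [-82.01, 121.73], [-58.28, 71.71], [-173.87, 95.51], [-174.79, -0.11], [-173.66, 173.66]. Speed limits (degrees/s): [136.94, 136.94, 172.46, 180, 180, 180].

INTERFACE

Orientations are given as a 3x3 rotation matrix whose columns are the frame's x, y, z axes.
In Python, from rig import robot gives the robot as it stands. Calls block until the motion is done:
- robot.goto(position, orientation): joint-space move of the TCP to a pose.
- robot.servo_line(position, ori=None, speed=0.15): straight line of the TCP; ori=None keeps the orientation; speed is the mean speed in m/s.
- robot.movej(angles): joint-space move.
- robot.move_gripper(opening): opening from 0.0 (shut) to 1.0 (fully open); the grip force is fixed at half the most; returns when the fingers have stopped.
- robot.dwell(seconds).
- robot.ik(position, orientation): joint angles nearest the present ones, or None.
- robot.grab_frame(name): name is "side" or "top" or "wrist"; returns (picture, depth): 420x560x3 uint8, red, green, blue; 420x560 float32, m along the optical axis (not along the pixel's ray), 0 where there is no reading.
- robot.camera_info(name): a dict with "vfov" (degrees; the focal length in pixels is half the picture's height over the tangent of half this angle, whatever the lens; pixels are square), "cx", "cy" (the principal point, pixels), "view" (4x4, takes a point from world to camera coordinates); the wrist camera has in their place "T_tool_cam" (4x4, takes a point from camera to tool coordinates, whose origin is the TCP and whose axes are the flange's). Camera axes: x right, y down, z forward; pixel columns grow to the right and rows downward; lengths in m; the calibration is good to about 2 mm. A picture is of the moment at which its call begins: read the wrist's pose just before it. camera_info takes no time and is no camera call.
A pose or a line that the arm cannot do raises robot.Unreachable and nothing moves.
- robot.job_done(): hands the job in, once; it reports no verdict.
Readings, each from a call of its own:
- robot.read_t(): time.
- robot.read_qpos(): joint angles.
- robot.read_qvel(): joint speeds.
- robot.read_effort(): joint torques, N m.
- robot.read_position(): TCP position.
- robot.read_tcp_rot(): TCP orientation.
- robot.read_force(): force on the tool from outside, world axes, zero at the start.
- robot.read_ft_torque(): the same for the moment, N m.
- robot.read_grip_width(): opening from 0.0 (shut) to 1.0 (fully open).
Only numpy, scipy, OpenCV 4.12 (cv2) and the standard library are available. Lean on these libraries where they do the work, as an engineer would, in place of code of your own. Each camera call takes 0.05 s, during which the arm holds its last target. There are 200 camera calls.

TASK

Pick up the yellow dish by its handle, carry it to the inspection camera and hold it in the air over the green target, at lens height, with the red mark squarely facing the lens for a full second. Then, still in the air and on the spot, turn it a quarter turn so that the blue mark squarely faces the lens, and finish while holding it there, level and still. The loose seed must stay inside the black ring on the dish floor throughout; never tip the dish, touch the camera stand or disturb the spray bottle, the secateurs or the jar.

Things in the scene. Friction and masses are not known exactly. Their poses are not given: they have to be found in the camera images.
- dish: round yellow dish, 120 mm across, rim 18 mm high, 150 to 300 g; origin at the centre of its underside, z up. Its floor rises 7 degrees outward as a cone, with a black ring of 22 mm radius. Red rim mark on its +x side, blue one on its -y side. A 6 mm wire handle arches across it in the upright plane midway between +x and +y (45 degrees from each), legs at 58 mm radius, over the seed
- dish_grip (a point): centre of the black grip bar on top of the handle, straight over the dish's centre (a hold there balances), 85 mm above the underside; the bar is 50 mm long in the handle's plane (midway between the dish's +x and +y), 12 mm thick, 26 mm tall; same axes as the dish
- dish_mid (a point): point on the dish's centre line 18 mm above its underside, where the centre of a centred seed lies; same axes as the dish
- red_mark (a point): middle of the red rim mark (26 mm wide, 14 mm high), 62 mm out from the dish's centre on its +x side
- blue_mark (a point): middle of the blue rim mark (26 mm wide, 14 mm high), 62 mm out from the dish's centre on its -y side
- seed_center (a point): centre of the loose round brown seed, 26 mm in diameter, 12 g, which rolls freely in the dish
- camera: fixed bench camera: grey base plate 130 mm wide, 8 mm thick, reaching from 65 mm behind to 235 mm ahead of the origin; post and camera head 155 to 235 mm ahead, 158 mm high. Origin on the bench under the centre of the green ring target on the plate; x points level from there towards the lens, z up
- view (a point): the viewing spot: on the lens axis, 130 mm above the bench, straight over the centre of the green target and 110 mm in front of the lens; same axes as the camera. The middle of the dish (where the seed lies) belongs here
- lens (a point): centre of the lens's front face, 110 mm from the viewing spot, 130 mm above the bench, 54 mm lens diameter
- spray: white spray bottle with red trigger head, 80 mm wide, 181 mm high; origin at the centre of its underside; to be left alone
- secateurs: red-handled secateurs lying flat, about 200 mm long, 18 mm thick; origin at the pivot, underside; to be left alone
- jar: amber sample jar with green lid, 60 mm wide, 80 mm high; origin at the centre of its underside; to be left alone

How it is judged (in metres and radians):
On the way, in this order (a step that is already met when the one before it is completed fails the run):
1. the dish is held over the green target at lens height (middle of the dish within 30 mm of the viewing spot), level within 0.12 rad and still, the red mark facing the lens within 0.25 rad (distance between dish_mid and view below 0.03 m and angle between dish's own z axis and vertical below 0.12 rad and angle between the x axis of dish and the x axis of camera, either way round below 0.25 rad and x of red_mark in the frame of camera above 0.02 m and contact force between the fingers and dish above 0.5 N and linear speed of dish below 0.05 m/s), for 0.7 s.
2. still in the air there (within 50 mm of the viewing spot), the dish is turned part of the way from red to blue (0.4 to 1.17 rad) (distance between dish_mid and view below 0.05 m and angle between the x axis of dish and the x axis of camera, either way round between 0.4 and 1.17 rad and contact force between the fingers and dish above 0.5 N), for 0.04 s.
At the end, for the whole second after the job is handed in: The fingers hold the dish with its middle within 30 mm of the viewing spot, level within 0.12 rad, still, off the camera stand, the blue mark facing the lens within 0.25 rad, the seed within 22 mm of the middle of the dish (distance between dish_mid and view below 0.03 m and angle between dish's own z axis and vertical below 0.12 rad and angle between the y axis of dish and the x axis of camera, either way round below 0.25 rad and x of blue_mark in the frame of camera above 0.02 m and distance between seed_center and dish_mid below 0.022 m and contact force between the fingers and dish above 0.5 N and contact force between dish and camera below 0.1 N and linear speed of dish below 0.03 m/s and angular speed of dish below 0.2 rad/s); the arm keeps its last pose, push and grip.
It fails at once if the seed leaves the black ring (its centre more than 22 mm from the middle of the dish) (distance between seed_center and dish_mid above 0.022 m).
It fails at once if the dish is tipped by more than 0.2 rad (angle between dish's own z axis and vertical above 0.2 rad).
It fails at once if the camera stand is touched with more than 1 N (contact force between camera and anything else above 1 N).
It fails at once if the spray bottle, the secateurs or the jar is moved by more than 15 mm (distance of any of spray, secateurs, jar from where it was at the start of the episode above 0.015 m).
It also fails if it takes over 58 s, if anything falls off the work surface, if the arm or the gripper's body presses on something with over 40 N, if the wrist force passes 120 N, or if a joint passes its speed limit or range.

## Working session

There is one attempt and no reset: what is moved stays moved. The work goes in short steps, each a Python script; the robot and the scene stay as the last script left them, time stands still between calls to the robot, and variables do not carry over. Pictures are saved under pics/ and viewed, about 8 in all and at most 12, crops included, and the job is handed in when it is done.

```bash
mkdir -p pics; ls; cat > h.py <<'E'
import numpy as np, cv2
from rig import robot
def cam(n):
    if n=='wrist':
        R=np.array(robot.read_tcp_rot()).reshape(3,3);p=np.array(robot.read_position())
        T=np.eye(4);T[:3,:3]=R;T[:3,3]=p
        i=robot.camera_info(n);M=T@np.array(i['T_tool_cam'])
    else:
        i=robot.camera_info(n);M=np.linalg.inv(np.array(i['view']))
    f=210/np.tan(np.radians(i['vfov'])/2)
    im,d=robot.grab_frame(n)
    v,u=np.mgrid[0:420,0:560]
    P=np.stack([(u-i['cx'])/f*d,(v-i['cy'])/f*d,d],-1)@M[:3,:3].T+M[:3,3]
    P[d<=0]=np.nan
    return im,d,P
def save(im,name): cv2.imwrite('pics/'+name,im[:,:,::-1])
E
python3 - <<'E'
from h import *
for n in('top','side'):
    im,d,P=cam(n);save(im,n+'0.png');np.savez('/tmp/'+n,im=im,P=P)
print(robot.read_tcp_rot(),robot.read_t(),robot.camera_info('top'))
E
```

```text
pics
[[ 8.91142216e-01 -4.53723792e-01 -5.20142021e-04]
 [-4.53724065e-01 -8.91141198e-01 -1.35588424e-03]
 [ 1.51676956e-04  1.44428664e-03 -9.99998946e-01]] 0.1 {'vfov': 52.91314444544534, 'cx': 279.49289634752, 'cy': 211.58253904882378, 'view': array([[ 0.05936641, -0.99823159,  0.00305365, -0.04339552],
       [-0.96752412, -0.05829262, -0.24596553,  0.6066367 ],
       [ 0.24570856,  0.01164761, -0.96927377,  0.76406298],
       [ 0.        ,  0.        ,  0.        ,  1.        ]])}
```

View pics/top0.png

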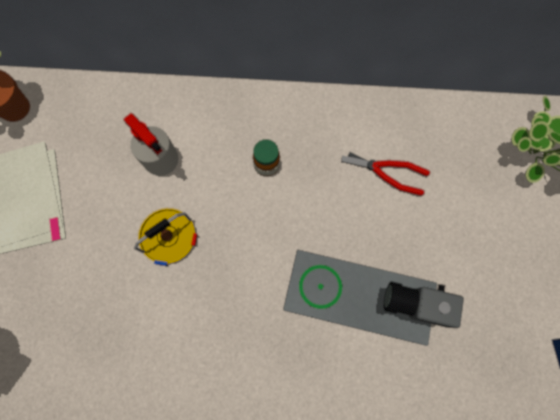

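View pics/side0.png

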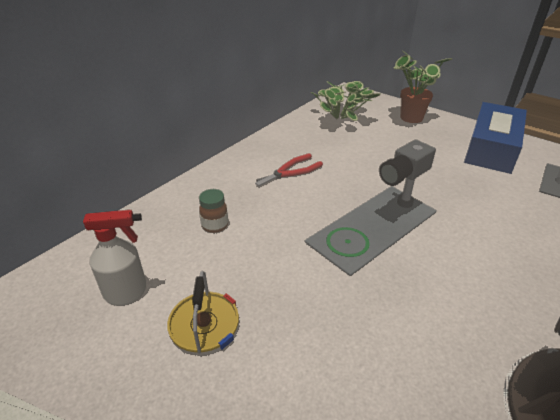

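The top view shows the dish at about (168,237), with red mark (195,240), blue mark (161,263) and grip bar (158,229). The green target is at (321,286), the lens at about (392,298), the jar at (266,156) and the spray at (152,145). The side view agrees.

```bash
python3 - <<'E'
from h import *
z=np.load('/tmp/top.npz');im=z['im'];P=z['P']
hsv=cv2.cvtColor(im,cv2.COLOR_RGB2HSV);H,S,V=[hsv[...,i].astype(int) for i in range(3)]
v,u=np.mgrid[0:420,0:560]
def box(a,b,c,d): return (u>=a)&(u<=b)&(v>=c)&(v<=d)
dsh=box(125,210,200,275)
def rep(n,m):
    q=P[m];print(n,m.sum(),np.nanmedian(q,0).round(4),np.nanmin(q,0).round(3),np.nanmax(q,0).round(3));return q
y=rep('yellow',dsh&(H>18)&(H<32)&(S>150)&(V>90))
rep('red',dsh&((H<6)|(H>174))&(S>150)&(V>80)&(u>185))
rep('blue',dsh&(H>100)&(H<130)&(S>120)&(v>252))
rep('bar',box(140,175,212,245)&(V<45)&(P[...,2]>.06))
g=rep('green',box(285,350,255,320)&(H>50)&(H<80)&(S>100))
for n,q in(('y',y),('g',g)):
    q=q[np.isfinite(q).all(1)]
    print(n,cv2.minEnclosingCircle(q[:,:2].astype(np.float32)),cv2.fitEllipse(q[:,:2].astype(np.float32)))
plate=box(270,450,240,350)&(abs(P[...,2]-.008)<.004)&(S<40)&(V<120)
q=P[plate];print('plate',len(q),cv2.minAreaRect(q[:,:2].astype(np.float32)))
rep('camhead',box(375,470,270,340)&(P[...,2]>.09))
rep('lens?',box(375,415,270,320)&(P[...,2]>.09))
rep('jar',box(245,285,135,180)&(P[...,2]>.06))
rep('spray',box(110,195,100,190)&(P[...,2]>.04))
E
```

```text
yellow 1891 [0.5508 0.2235 0.0103] [0.5   0.171 0.003] [0.615 0.286 0.1  ]
red 32 [0.5524 0.1677 0.02  ] [0.54  0.165 0.013] [0.564 0.171 0.024]
blue 24 [0.4984 0.2319 0.0211] [0.496 0.222 0.018] [0.501 0.243 0.023]
bar 170 [0.556  0.2248 0.0966] [0.54  0.207 0.075] [0.573 0.245 0.101]
green 471 [ 0.4718 -0.099   0.0081] [ 0.428 -0.143  0.004] [ 0.516 -0.055  0.013]
y ((0.5572995543479919, 0.22758112847805023), 0.05970387160778046) ((0.5592843890190125, 0.23029735684394836), (0.09387221932411194, 0.10049839317798615), 143.97018432617188)
g ((0.4720514416694641, -0.09966246038675308), 0.04464375600218773) ((0.4719318449497223, -0.099554643034935), (0.08242025971412659, 0.08243618905544281), 94.17728424072266)
plate 6686 ((0.45676136016845703, -0.1832088828086853), (0.29815730452537537, 0.12811514735221863), 79.99552917480469)
camhead 2577 [ 0.4412 -0.2671  0.1548] [ 0.405 -0.331  0.103] [ 0.479 -0.203  0.161]
lens? 925 [ 0.4462 -0.224   0.1493] [ 0.416 -0.261  0.103] [ 0.479 -0.203  0.159]
jar 539 [0.7323 0.0291 0.0794] [0.709 0.003 0.061] [0.761 0.056 0.084]
spray 1755 [0.7134 0.2517 0.1072] [0.686 0.216 0.04 ] [0.771 0.305 0.185]
```

The heights, sizes and angles are consistent: dish x axis at about -95°, camera x axis at about -100°. Next I check reach for both grasp yaws, then go above the dish.

```bash
cat >> h.py <<'E'
def down(a):  # tool z down, tool y at yaw a degrees
    a=np.radians(a);y=np.array([np.cos(a),np.sin(a),0]);z=np.array([0,0,-1.]);return np.column_stack([np.cross(y,z),y,z])
E
python3 - <<'E'
from h import *
D=[.557,.227];T=[.472,-.0996]
for a in(40,-140):
    for p,dy in((D+[.2],0),(D+[.066],0),(T+[.24],-5),(T+[.178],-5),(T+[.178],85)):
        q=robot.ik(p,down(a+dy));print(a+dy,None if q is None else np.round(q,1))
p=robot.read_position();robot.servo_line([p[0],p[1],.27])
robot.goto(D+[.27],down(-140))
im,d,P=cam('wrist');save(im,'w1.png');np.savez('/tmp/w1',im=im,P=P)
print(robot.read_position(),robot.read_qpos(),robot.read_t())
E
```

```text
40 None
40 None
35 [  11.5    0.2  -17.9    0.   -71.9 -156.5]
35 [  11.5    2.6  -23.7    0.   -63.7 -156.5]
125 [ 11.5   2.6 -23.7   0.  -63.7 -66.5]
-140 [ 40.8  13.3  -8.    0.  -68.8  -0.8]
-140 [ 40.8  19.7 -17.9   0.  -52.4  -0.8]
-145 [ 11.5   0.2 -17.9   0.  -71.9  23.5]
-145 [ 11.5   2.6 -23.7   0.  -63.7  23.5]
-55 [ 11.5   2.6 -23.7   0.  -63.7 113.5]
[0.55675166 0.22806304 0.26985724] [ 4.08606235e+01  1.13264362e+01 -1.42971412e+00 -6.50016994e-03
 -7.72479118e+01 -7.74343001e-01] 2.4917
```

View pics/w1.png

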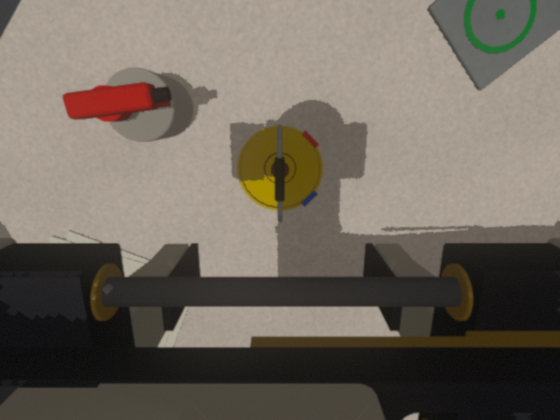

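From close up, the bar at (280,180) is vertical in the image, so the yaw is right. The red mark is at (311,139), the blue mark at (309,199), and the spray is clear on the left. I'll measure the bar from this view.

```bash
python3 - <<'E'
from h import *
z=np.load('/tmp/w1.npz');im=z['im'];P=z['P']
hsv=cv2.cvtColor(im,cv2.COLOR_RGB2HSV);H,S,V=[hsv[...,i].astype(int) for i in range(3)]
v,u=np.mgrid[0:420,0:560]
def rep(n,m):
    q=P[m];print(n,m.sum(),np.nanmedian(q,0).round(4),np.nanmin(q,0).round(3),np.nanmax(q,0).round(3));return q
b=(u>265)&(u<295)&(v>145)&(v<225)&(V<60)&(P[...,2]>.085)&(P[...,2]<.105)
q=rep('bar',b);r=cv2.minAreaRect(q[:,:2].astype(np.float32));print(r)
w=(u>230)&(u<330)&(v>115)&(v<220)
R=rep('red',w&((H<6)|(H>174))&(S>150)&(u>295)&(v<160));B=rep('blue',w&(H>100)&(H<130)&(S>120)&(V>60))
Y=rep('y',w&(H>18)&(H<32)&(S>150)&(P[...,2]<.03));print(cv2.minEnclosingCircle(Y[:,:2].astype(np.float32)))
sp=(u<200)&(P[...,2]>.03)&(v<150);rep('spray',sp)
c,=[np.array(cv2.minEnclosingCircle(Y[:,:2].astype(np.float32))[0])]
for q in(R,B): e=np.nanmedian(q,0)[:2]-c;print(np.degrees(np.arctan2(e[1],e[0])),np.hypot(*e))
E
```

```text
bar 379 [0.5618 0.2254 0.0987] [0.542 0.207 0.088] [0.579 0.248 0.101]
((0.5598992705345154, 0.22784855961799622), (0.010454116389155388, 0.048731572926044464), 40.18810272216797)
red 66 [0.5559 0.1699 0.0215] [0.543 0.167 0.019] [0.566 0.173 0.023]
blue 46 [0.5015 0.2329 0.0212] [0.499 0.222 0.019] [0.504 0.244 0.024]
y 4682 [0.5622 0.2274 0.0112] [0.503 0.17  0.005] [0.618 0.288 0.026]
((0.5598046779632568, 0.22853606939315796), 0.05911890044808388)
spray 6202 [0.7168 0.255  0.1281] [0.687 0.217 0.03 ] [0.772 0.305 0.184]
-93.85831542409869 0.05872364413675188
175.75167214536006 0.05845298527681007
```

```bash
python3 - <<'E'
from h import *
C=[.5596,.2279]
robot.servo_line(C+[.12],down(-140),.12)
robot.servo_line(C+[.066],None,.06)
print(robot.read_position(),robot.read_force())
robot.move_gripper(.3);robot.move_gripper(.2)
robot.move_gripper(0.0);print(robot.read_grip_width()*88)
f0=robot.read_force();robot.dwell(.3)
robot.servo_line(C+[.09],None,.02)
robot.dwell(.3)
print(robot.read_position(),f0,robot.read_force(),robot.read_ft_torque(),robot.read_t())
im,d,P=cam('side');save(im[180:400,100:400].repeat(2,0).repeat(2,1),'s2.png')
E
```

```text
[0.55990747 0.22806361 0.06640462] [-0.06524209 -0.47491245  0.21042981]
0.5239680635970485
[0.55958727 0.22787343 0.08995677] [ 0.01771919 -0.36445344  0.59625204] [ 0.52314175 -0.04337994 -0.64381245] [ 0.03145593 -0.00911975  0.00631042] 9.0
```

View pics/s2.png

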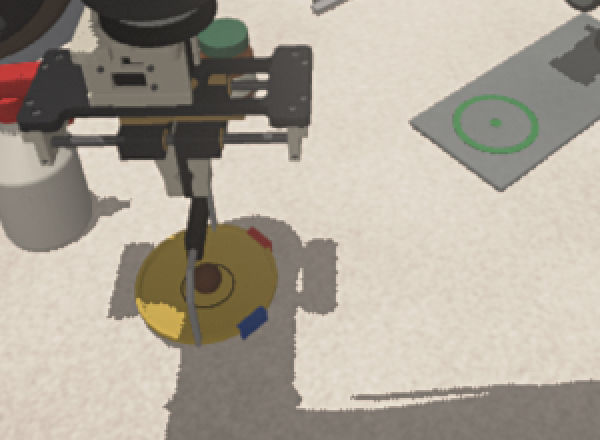

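The grip width is about 0.5 mm, so the fingers shut without the bar. In the side picture the fingertips end near (185,190), beside the bar at (197,225), and the dish looks undisturbed with the seed centred. I'll check where the fingertips really are using depth.

```bash
python3 - <<'E'
from h import *
im,d,P=cam('side');np.savez('/tmp/s3',im=im,P=P)
for (u,v) in [(181,265),(187,272),(192,275),(201,275),(203,270),(198,285),(197,295),(198,305),(193,262),(203,320)]:
    print(u,v,P[v,u].round(3),im[v,u])
im2,d,Q=cam('top');np.savez('/tmp/t3',im=im2,P=Q)
w,d,W=cam('wrist');np.savez('/tmp/w3',im=w,P=W)
out=np.hstack([cv2.resize(w[60:420,100:460],(400,400)),cv2.resize(im[220:380,130:290],(400,400),interpolation=cv2.INTER_NEAREST)])
save(out,'c3.png')
print(robot.read_position(),robot.read_tcp_rot(),robot.camera_info('wrist')['T_tool_cam'])
E
```

```text
181 265 [0.565 0.245 0.159] [122 116 105]
187 272 [0.559 0.241 0.145] [126 119 108]
192 275 [0.553 0.237 0.138] [50 47 45]
201 275 [0.543 0.229 0.138] [126 120 109]
203 270 [0.541 0.225 0.147] [115 110  99]
198 285 [0.56  0.225 0.1  ] [48 46 42]
197 295 [0.546 0.24  0.1  ] [46 43 40]
198 305 [0.541 0.245 0.085] [62 59 58]
193 262 [0.55  0.234 0.165] [61 57 54]
203 320 [0.552 0.233 0.026] [73 53 43]
[0.55960212 0.22789522 0.09001154] [[ 6.42806460e-01 -7.66028626e-01  1.20164640e-05]
 [-7.66028625e-01 -6.42806460e-01 -2.27878760e-05]
 [ 2.51804260e-05  5.44323849e-06 -1.00000000e+00]] [[-1.89254968e-04 -9.61245424e-01 -2.75694033e-01  7.45546157e-02]
 [ 9.99999752e-01  5.08408795e-06 -7.04193615e-04  3.27391331e-05]
 [ 6.78304542e-04 -2.75694098e-01  9.61245184e-01 -1.97321312e-01]
 [ 0.00000000e+00  0.00000000e+00  0.00000000e+00  1.00000000e+00]]
```

View pics/c3.png

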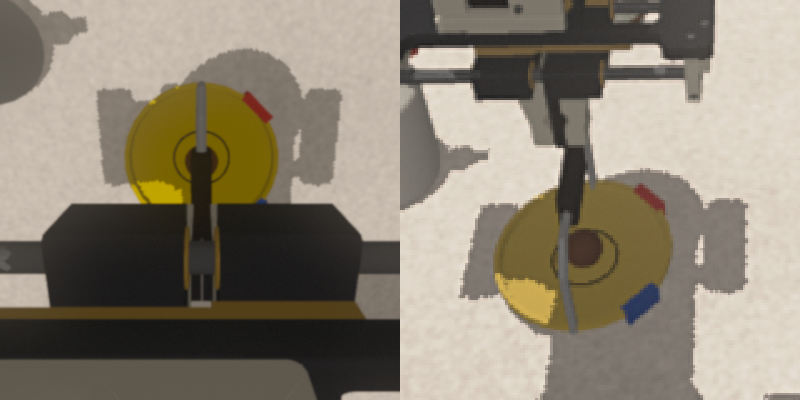

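The bar top still reads z=0.100, while the visible fingers end at about z=0.137 with the TCP at 0.090. I'll measure the finger geometry in the tool frame from the depth maps I already have.

```bash
python3 - <<'E'
from h import *
R=down(-140);p=np.array([.5596,.2279,.09])
for n in('s3','w3'):
    z=np.load(f'/tmp/{n}.npz');T=(z['P']-p)@R;T=T.reshape(-1,3);I=z['im'].reshape(-1,3)
    k=np.isfinite(T).all(1)&(np.hypot(T[:,0],T[:,1])<.035);T=T[k];I=I[k]
    print(n)
    for a in np.arange(-.1,.06,.01):
        m=(T[:,2]>=a)&(T[:,2]<a+.01)
        if m.any():print(round(a,2),m.sum(),T[m][:,:2].min(0).round(3),T[m][:,:2].max(0).round(3),np.median(I[m],0))
z=np.load('/tmp/s3.npz');T=(z['P']-p)@R
for u in range(178,212,3): print(u,[f'{T[v,u,2]*1000:.0f}/{T[v,u,1]*1000:.0f}/{int(z["im"][v,u,0])}' for v in range(255,312,5)])
z=np.load('/tmp/w1.npz');T=(z['P']-np.array([.5568,.2281,.2699]))@R
v,u=np.mgrid[0:420,0:560]
m=(u>130)&(u<200)&(v>235)&(T[...,2]<.02);m=m&(v<320);q=T[m];i=np.argsort(-q[:,2])[:8];print('open tip',q[i].round(3))
E
```

```text
s3
-0.1 10 [-0.012 -0.009] [-0.01  -0.004] [124.  117.5 107. ]
-0.09 46 [-0.014 -0.019] [-0.01  0.02] [122.5 116.  106. ]
-0.08 121 [-0.013 -0.018] [-0.008  0.02 ] [125. 119. 108.]
-0.07 103 [-0.013 -0.017] [-0.004  0.018] [124. 118. 107.]
-0.06 122 [-0.013 -0.016] [0.011 0.017] [123.  116.5 105.5]
-0.05 82 [-0.013 -0.016] [0.007 0.017] [123. 117. 106.]
-0.04 2 [-0.01  -0.001] [-0.009  0.003] [68.5 64.5 60. ]
-0.02 17 [-0.026 -0.004] [0.013 0.005] [47. 44. 41.]
-0.01 197 [-0.03  -0.006] [0.022 0.007] [47. 44. 41.]
-0.0 66 [-0.035 -0.006] [0.021 0.006] [48. 45. 41.]
0.01 23 [-0.026 -0.006] [0.021 0.007] [57. 52. 40.]
0.05 40 [-0.01  -0.008] [0.006 0.007] [67.  50.5 42. ]
w3
-0.1 45 [-0.006 -0.004] [0.005 0.004] [76. 69. 58.]
-0.09 441 [-0.01  -0.004] [0.004 0.004] [28. 26. 25.]
-0.08 138 [ 0.009 -0.005] [0.012 0.005] [30.5 28.  23. ]
-0.07 169 [ 0.009 -0.006] [0.012 0.006] [28. 24. 18.]
-0.06 273 [ 0.005 -0.006] [0.012 0.006] [80. 74. 62.]
-0.05 162 [ 0.009 -0.007] [0.012 0.007] [35. 30. 21.]
-0.04 10 [ 0.009 -0.003] [0.01  0.003] [33.  27.  17.5]
-0.02 17 [-0.    -0.005] [0.022 0.005
[... 1636 characters left out ...]
79/-6/114', '79/-5/123']
205 ['-117/29/56', '89/-16/160', '-50/16/106', '-47/17/131', '26/2/112', '37/1/99', '49/0/97', '63/-1/144', '76/-3/127', '77/-2/122', '79/-1/119', '83/-0/121']
208 ['-117/33/56', '88/-10/226', '90/-8/224', '89/-7/226', '90/-5/225', '89/-4/229', '88/-2/226', '89/-1/155', '76/3/122', '79/3/121', '80/4/119', '81/5/121']
211 ['88/-5/207', '89/-4/220', '88/-2/222', '88/-1/227', '88/1/227', '90/2/225', '88/3/221', '90/4/233', '76/8/125', '78/9/121', '78/10/120', '81/11/121']
open tip [[ 0.008 -0.044 -0.038]
 [ 0.001 -0.044 -0.038]
 [-0.001 -0.044 -0.038]
 [ 0.009 -0.044 -0.039]
 [ 0.01  -0.045 -0.039]
 [ 0.01  -0.044 -0.039]
 [ 0.007 -0.044 -0.039]
 [ 0.01  -0.046 -0.04 ]]
```

The depth data settle it. Open and shut, from two cameras, the fingertips lie 38–40 mm behind the stated TCP, though laterally they are centred. So the fingers shut above the bar, with nothing touched. The true grasp point is about 57 mm behind the reported TCP, so the grasp height becomes TCP z≈0.028. I'll redo it with force checks.

```bash
python3 - <<'E'
from h import *
C=[.5596,.2279]
robot.move_gripper(1.0)
for z in(.07,.05,.038,.028):
    robot.servo_line(C+[z],None,.05)
    f=np.array(robot.read_force());print(z,f.round(2))
    if abs(f[2])>3: robot.servo_line(C+[.09],None,.05);raise SystemExit('contact')
robot.move_gripper(.3);robot.move_gripper(.2)
robot.move_gripper(0.0);print('width mm',robot.read_grip_width()*88)
robot.dwell(.3);print(robot.read_force())
if robot.read_grip_width()*88>6:
    robot.servo_line(C+[.05],None,.02);robot.dwell(.5)
print(robot.read_position(),robot.read_force(),robot.read_ft_torque(),robot.read_t())
im,d,P=cam('side');np.savez('/tmp/s4',im=im,P=P);save(cv2.resize(im[210:390,120:300],(540,540),interpolation=cv2.INTER_NEAREST),'s4.png')
E
```

```text
0.07 [ 0.45 -0.83  0.16]
0.05 [-0.62 -0.32  0.27]
0.038 [ 0.43 -0.36 -0.21]
0.028 [-0.02 -0.41  0.21]
width mm 12.118377565489737
[ 1.18283077  1.12051467 -2.24128039]
[0.55959923 0.22790224 0.04998962] [ 0.04857792  0.25882037 -2.70404417] [ 0.04149278 -0.05075049 -0.00658057] 16.375
```

View pics/s4.png

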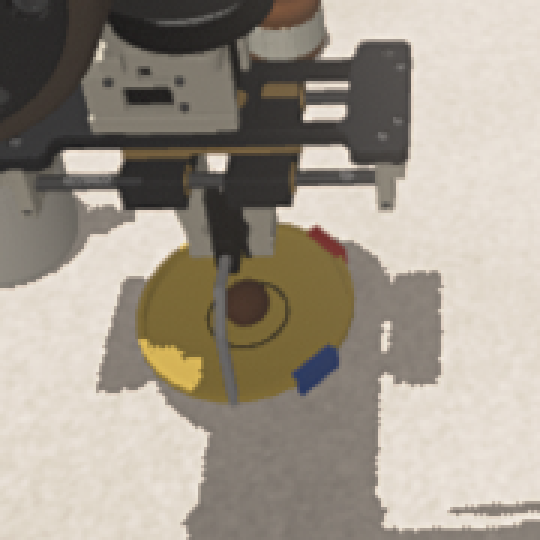

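The dish is held: grip width 12.1 mm, about 3 N of weight, and its shadow has separated from it. The seed at (246,302) is inside the ring. Now I carry it to the viewing spot.

```bash
python3 - <<'E'
from h import *
C=[.5596,.2279];T=[.472,-.0996]
robot.servo_line(C+[.14],None,.04)
robot.servo_line(T+[.14],down(-145.5),.07)
robot.dwell(1.2)
print(robot.read_position(),robot.read_grip_width()*88,robot.read_force(),robot.read_t())
im,d,P=cam('top');save(cv2.resize(im[220:370,260:480],(660,450),interpolation=cv2.INTER_NEAREST),'t5.png');np.savez('/tmp/t5',im=im,P=P)
im,d,P=cam('side');np.savez('/tmp/s5',im=im,P=P)
save(cv2.resize(im[80:280,260:480],(660,600),interpolation=cv2.INTER_NEAREST),'s5.png')
E
```

```text
[ 0.47200254 -0.09959261  0.14002073] 11.725651705464355 [-0.08996571 -0.29607637 -2.00764857] 25.0167
```

View pics/s5.png

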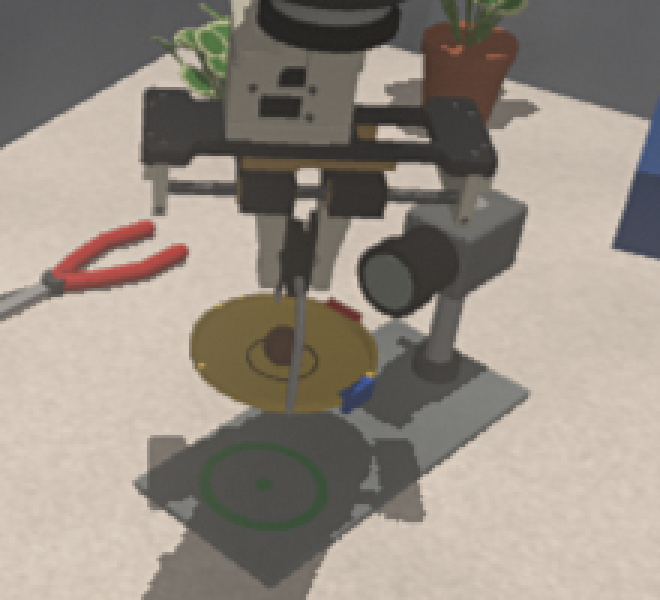

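The dish is in the air over the target, with red at (343,310) towards the lens and blue at (357,393). The seed at (282,345) is in the ring. I'll check this numerically.

```bash
cat > meas.py <<'E'
from h import *
def meas(n,box):
    z=np.load(n);im,P=z['im'],z['P'];hsv=cv2.cvtColor(im,cv2.COLOR_RGB2HSV);H,S,V=[hsv[...,i].astype(int) for i in range(3)]
    v,u=np.mgrid[0:420,0:560];b=(u>box[0])&(u<box[1])&(v>box[2])&(v<box[3])&(np.hypot(P[...,0]-.472,P[...,1]+.0996)<.075)&(P[...,2]>.1)
    def r(n,m): q=P[m];print(n,m.sum(),np.nanmedian(q,0).round(4),np.nanmin(q,0).round(3),np.nanmax(q,0).round(3));return q
    Y=r('yel',b&(H>18)&(H<32)&(S>150)&(P[...,2]<.15));c,rad=cv2.minEnclosingCircle(Y[:,:2].astype(np.float32));print('circle',c,rad)
    A=np.c_[Y[:,:2]-c,np.ones(len(Y))];print('plane slope',np.linalg.lstsq(A,Y[:,2],rcond=None)[0].round(3))
    cam=np.radians(-100.2)
    for nm,m in(('red',((H<6)|(H>174))&(S>150)),('blue',(H>100)&(H<130)&(S>120)&(V>50))):
        q=r(nm,b&m&(np.hypot(P[...,0]-c[0],P[...,1]-c[1])>.045))
        if len(q): e=np.nanmedian(q,0)[:2]-c;print('  angle rel lens',np.degrees(np.arctan2(e[1],e[0])-cam).round(1),np.hypot(*e).round(3))
    s=b&(H<15)&(S>50)&(S<150)&(V<120)&(np.hypot(P[...,0]-c[0],P[...,1]-c[1])<.03)&(P[...,2]<.15);r('seed',s)
E
python3 -c "
from meas import *
meas('/tmp/s5.npz',(320,400,165,235))"
```

```text
yel 1 [ 0.4137 -0.1077  0.1314] [ 0.414 -0.108  0.131] [ 0.414 -0.108  0.131]
circle (0.4136645793914795, -0.10767301917076111) 9.999999747378752e-05
plane slope [-0.    -0.     0.131]
  return np.nanmean(a, axis, out=out, keepdims=keepdims)
Traceback (most recent call last):
  File "meas.py", line 10, in meas
    q=r(nm,b&m&(np.hypot(P[...,0]-c[0],P[...,1]-c[1])>.045))
  File "meas.py", line 5, in r
    def r(n,m): q=P[m];print(n,m.sum(),np.nanmedian(q,0).round(4),np.nanmin(q,0).round(3),np.nanmax(q,0).round(3));return q
                                                                  ~~~~~~~~~^^^^^
ValueError: zero-size array to reduction operation fmin which has no identity
```

```bash
python3 - <<'E'
from h import *
z=np.load('/tmp/s5.npz');im,P=z['im'],z['P'];h=cv2.cvtColor(im,cv2.COLOR_RGB2HSV)
for x,y in((220,350),(340,350),(260,400),(282,345),(343,310),(357,393),(300,265),(270,290),(325,285)):
    u,v=260+x//3,80+y//3;print((x,y),P[v,u].round(3),im[v,u],h[v,u])
E
```

```text
(220, 350) [ 0.505 -0.079  0.124] [115 101  66] [ 21 109 115]
(340, 350) [ 0.445 -0.128  0.123] [110  95  57] [ 22 123 110]
(260, 400) [ 0.453 -0.042  0.132] [113  97  60] [ 21 120 113]
(282, 345) [ 0.466 -0.089  0.139] [78 63 55] [10 75 78]
(343, 310) [ 0.459 -0.155  0.133] [101  48  45] [  2 141 101]
(357, 393) [ 0.41  -0.087  0.13 ] [56 63 89] [114  95  89]
(300, 265) [ 0.456 -0.078  0.209] [56 52 47] [17 41 56]
(270, 290) [ 0.599 -0.322  0.002] [200 188 175] [ 16  32 200]
(325, 285) [ 0.449 -0.101  0.185] [107 102  92] [ 20  36 107]
```

The colours are only less saturated in the shade and the heights are right, so I'll relax the thresholds.

```bash
sed -i "s/(H<32)&(S>150)/(H<32)\&(S>85)/; s/(S>150))),/(S>150)),/; s/((H<6)|(H>174))&(S>150)/((H<6)|(H>174))\&(S>110)/; s/(S>120)&(V>50)/(S>70)\&(V>50)/" meas.py
python3 -c "
from meas import *
meas('/tmp/s5.npz',(320,400,165,235))"
```

```text
yel 1576 [ 0.4712 -0.0998  0.1238] [ 0.412 -0.156  0.116] [ 0.528 -0.037  0.144]
circle (0.4708786904811859, -0.09726874530315399) 0.06020226702094078
plane slope [-0.004  0.011  0.125]
red 25 [ 0.4575 -0.1549  0.1333] [ 0.447 -0.158  0.13 ] [ 0.47  -0.151  0.135]
  angle rel lens -2.9 0.059
blue 73 [ 0.4107 -0.087   0.1311] [ 0.407 -0.101  0.122] [ 0.416 -0.073  0.135]
  angle rel lens 270.5 0.061
seed 92 [ 0.4685 -0.0903  0.1373] [ 0.461 -0.1    0.124] [ 0.48  -0.084  0.145]
```

Measured: centre within 3 mm of the target, level within 0.012, red within 3° of the lens, and the seed (visible part) near the middle. It has dwelled 1.2 s, so the quarter turn follows, in gentle steps of joint 6.

```bash
python3 - <<'E'
from h import *
q=np.array(robot.read_qpos());print(q.round(2))
for k in range(1,11):
    g=q.copy();g[5]+=9*k;robot.movej(g)
robot.dwell(1.5)
print(robot.read_position(),robot.read_qpos().__array__().round(2) if hasattr(robot.read_qpos(),'__array__') else robot.read_qpos(),robot.read_grip_width()*88,robot.read_force(),robot.read_t())
im,d,P=cam('side');np.savez('/tmp/s6',im=im,P=P)
save(cv2.resize(im[80:280,260:480],(660,600),interpolation=cv2.INTER_NEAREST),'s6.png')
from meas import meas
meas('/tmp/s6.npz',(320,400,165,235))
E
```

```text
[ 11.51   4.51 -26.97  -0.   -58.52  22.99]
[ 0.47200593 -0.09955719  0.13998656] [ 11.51   4.51 -26.97  -0.   -58.52 112.99] 11.72057319412932 [ 0.148788   -0.55191731 -3.09622866] 29.3667
yel 1710 [ 0.4674 -0.0991  0.1238] [ 0.411 -0.158  0.114] [ 0.53  -0.038  0.144]
circle (0.46927177906036377, -0.09834116697311401) 0.06082766130566597
plane slope [-0.014  0.013  0.125]
red 30 [ 0.528  -0.1084  0.1334] [ 0.523 -0.123  0.129] [ 0.533 -0.098  0.136]
  angle rel lens 90.5 0.06
blue 21 [ 0.4586 -0.1549  0.1339] [ 0.447 -0.159  0.133] [ 0.468 -0.152  0.136]
  angle rel lens -0.5 0.058
seed 118 [ 0.4662 -0.0922  0.1372] [ 0.458 -0.119  0.121] [ 0.48  -0.085  0.145]
```

View pics/s6.png

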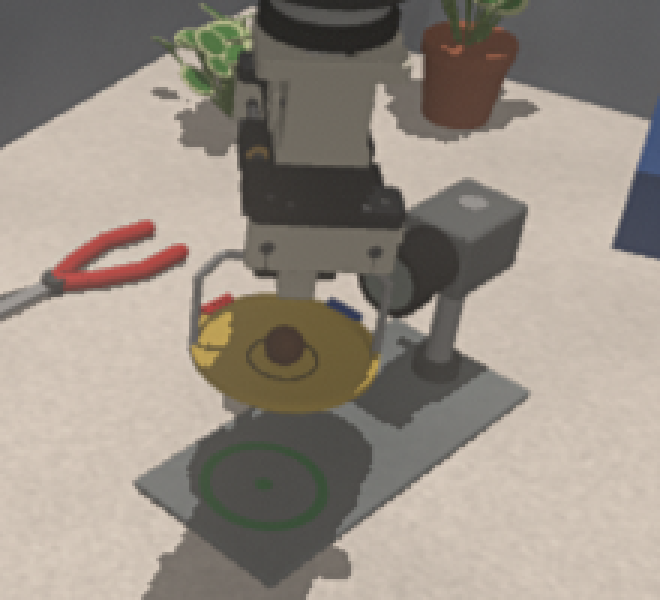

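The blue mark at (344,309) now faces the lens (-0.5°) and red is at (217,304). The dish is level and still, and the seed is in the ring at (284,345). Handing in.

```bash
python3 -c "
from rig import robot
robot.job_done()"
```

```text
the job is handed in; nothing more can be done
```

The job is handed in at about 29 s of the 58 s allowed; no verdict is reported. I picked the dish up by its grip bar and held it at the viewing spot for 1.2 s with red facing the lens. I then turned it 90° on the spot, so it finished with blue facing the lens.

**Last checks, from the side camera's depth before hand-in:**

| Check | Measured |
|---|---|
| Dish centre from target | about 3 mm |
| Rim height | about 0.131 m, as expected for lens height |
| Tilt | about 0.02 rad |
| Blue mark to lens | about 0.5° off |
| Red mark to lens, during the first hold | about 3° off |
| Seed | in the ring by eye; its centre offset was not measured exactly |
| Grip width | 11.7 mm on the 12 mm bar |

- **First grasp failed:** the fingers shut on nothing above the bar (0.5 mm width). Depth from two cameras showed the fingertips about 38 mm short of the stated TCP, which disagrees with the tool data given. I lowered the grasp by that amount and the second try held. The dish and seed looked undisturbed.
- **Not re-measured:** I did not check the spray bottle, jar and secateurs again at the end. I saw no contact with them or with the camera stand in the pictures.

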